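Clear the polisher, shake the pouring tin empty and lock it in its holder

ROBOT

A 6-joint arm with a two-finger parallel gripper is mounted at the origin on the work surface. World frame = base frame: x ahead of the robot, y to its left, z up, the work surface at z = 0. Lengths are in m, angles in rad, forces in N, time in s.
With the tool pointing down it reaches from about 0.375 to 0.975 m from the base axis. Payload 3.8 kg.
Tool frame: the origin (TCP) lies at the very end of the fingers, on their centre line; the grasp point (between the pads) lies 19 mm behind it; z points along the fingers, y is the line along which they close (so a half turn about z gives the same grasp; the last joint's range is limited). The gripper opens to 85 mm and grips with 20 to 120 N. Pads are 22 mm wide; open, the fingers measure 114 mm over their backs; the gripper's body (76 mm by 85 mm) begins 54 mm behind the grasp point. The pads swing forward as they close: fully open they stand 13 mm farther back than shut.
Start: joints at [1.196, 0.264, 1.604, -0, 1.274, -0.037], TCP at [0.224, 0.637, 0.231] pointing down, gripper open.
Joint ranges: [-2.63, 2.63], [-0.94, 2.18], [0.31, 2.57], [-1.31, 4.45], [0, 2.66], [-2.55, 2.55]. Speed limits (rad/s): [2.57, 2.57, 3.14, 3.14, 3.14, 3.14].

INTERFACE

Orientations are given as a rotation vector (axis times angle).
In Python, from workcell import read_state, read_camera, calibration, finish_job gives the robot as it stands.
- The arm moves only by the tool step_arm, never from a script. Its argument "commands" is a list of rows, each an object of numbers: "fingers": the gripper's target within -1 to 1 (shut at 1, half-way at 0, fully open at -1); "dx", "dy", "dz": the shift along the tool's x, y, z in m; "roll": the turn about the tool's z in degrees. In form: [{"fingers": .., "dx": .., "dy": .., "dz": .., "roll": ..}, ...]. A call has 1 to 8 rows; each row is the pose to reach, as a shift and turn from the pose commanded when the call began, along the tool's axes at that moment; what a row does not reach only later rows make up. A row lasts 1/8 s, in which the tool goes at most 62.5 mm and 10.7 degrees, less where a joint would pass 70% of its speed; a pose out of reach is approached as far as the arm can. A call with a gripper value outside its range is refused whole. The fingers move at their own pace and stop on an object; "squeeze" is the grip in N (left out, the last holds). Time passes only in rows, so rows that repeat a pose let the fingers close. It gives the time, the measured TCP pose, the force, the opening and the grip force at its end, in the units of the state.
- read_state(): the state, without advancing time (a new reading comes with each control period).
- read_camera(name): name is "scene" or "top" or "wrist"; returns (picture, depth): 480x640x3 uint8, blue, green, red; 480x640 float32, m along the optical axis (not along the pixel's ray), 0 where there is no reading.
- calibration(name): a dict with "intrinsics" (3x3 intrinsics, pixels), "world_to_cam" (4x4, takes a point from world to camera coordinates). Camera axes: x right, y up, looking along -z (the intrinsics and any distortion apply to the point x, -y, -z); pixel columns grow to the right and rows downward; lengths in m; the calibration is good to about 2 mm. A picture is of the moment at which its call begins: read the wrist's pose just before it. calibration takes no time and is no camera call; for the wrist camera it gives the pose at the moment of the call.
- finish_job(): hands the job in; it is judged then, once.
The state is a dict: "time": time; "q": joint angles; "joint_vel": joint speeds; "joint_torque": joint torques, N m; "tool_pos": TCP position; "tcp_rot": TCP orientation; "wrist_force": force on the tool from outside, world axes, zero at the start; "torque": the same for the moment, N m; "width": opening from 0.0 (shut) to 1.0 (fully open); "grip_force": force on a finger pad.
Only numpy, scipy, OpenCV 4.12 (cv2) and the standard library are available. Lean on these libraries where they do the work, as an engineer would, in place of code of your own. Each camera call takes 0.05 s, during which the arm holds its last target. There are 200 camera calls.

TASK

Clear the polisher: put every finished casting from its catch tray into the wooden tote, and tip all the studs out of the hooded pouring tin into the same tote. When the tin is empty, hold it level above the tote and shake it briskly back and forth at least three times to feel that nothing rattles inside (tip again if anything does), then set it down in its holder with the mouth towards the keeper bar and let go. Last, push the keeper bar round its pin across the tin's mouth until it meets its stop; leave everything else on the bench undisturbed.

Things in the scene. Friction and masses are not known exactly. Their poses are not given: they have to be found in the camera images.
- polisher: Fixed grey tumble polisher with aluminium catch tray. Origin: under the tray's centre, on the bench. Tray 150 (x) by 240 (y) mm, floor 3 mm thick, rim 4 mm thick with its top 8 mm above the bench. The machine (145 mm tall, 340 mm wide) stands at x = 115 to 285 mm; its chute (100 mm wide, sloping up away from the tray) begins at x = 78 mm.
- casting1: Finished brass casting lying in the catch tray at the start: a turned blank 26 mm in diameter and 20 mm tall, straight-sided up to 16 mm, 70 g. Origin: centre of its underside, z its axis. Three to five of the castings are there; absent ones read None.
- casting2: Finished brass casting lying in the catch tray at the start: a turned blank 26 mm in diameter and 20 mm tall, straight-sided up to 16 mm, 70 g. Origin: centre of its underside, z its axis. Three to five of the castings are there; absent ones read None.
- casting3: Finished brass casting lying in the catch tray at the start: a turned blank 26 mm in diameter and 20 mm tall, straight-sided up to 16 mm, 70 g. Origin: centre of its underside, z its axis. Three to five of the castings are there; absent ones read None.
- casting4: Finished brass casting lying in the catch tray at the start: a turned blank 26 mm in diameter and 20 mm tall, straight-sided up to 16 mm, 70 g. Origin: centre of its underside, z its axis. Three to five of the castings are there; absent ones read None.
- casting5: Finished brass casting lying in the catch tray at the start: a turned blank 26 mm in diameter and 20 mm tall, straight-sided up to 16 mm, 70 g. Origin: centre of its underside, z its axis. Three to five of the castings are there; absent ones read None.
- stud1: Small brass stud, 20 mm in diameter and 10 mm tall, 27 g, lying loose under the tin's hood at the start. Origin: centre of its underside, z its axis. One to three of the studs are there; absent ones read None. Slides on the tin's floor when that is tipped steeper than 25 to 34 degrees.
- stud2: Small brass stud, 20 mm in diameter and 10 mm tall, 27 g, lying loose under the tin's hood at the start. Origin: centre of its underside, z its axis. One to three of the studs are there; absent ones read None. Slides on the tin's floor when that is tipped steeper than 25 to 34 degrees.
- stud3: Small brass stud, 20 mm in diameter and 10 mm tall, 27 g, lying loose under the tin's hood at the start. Origin: centre of its underside, z its axis. One to three of the studs are there; absent ones read None. Slides on the tin's floor when that is tipped steeper than 25 to 34 degrees.
- tin: Hooded aluminium pouring tin, loose, 160 g empty, 106 (x) by 66 (y) by 37 mm, sheet 3 mm. Origin: centre of underside. Its -x end is the open mouth, full width, no lip; the hood covers x = -15 mm to the closed +x end and hides what lies there. On the hood a wooden grip tab, 10 (x) by 44 (y) mm, centred at x = 3 mm, 37 to 69 mm above the underside; pinched across its 10 mm the tin hangs balanced.
- tin_mouth (a point): Middle of the tin's mouth edge, on its inner floor: 53 mm along the tin's -x, 3 mm above its underside.
- tote: The tote: fixed open wooden box, 200 (x) by 180 (y) by 60 mm tall, walls 6 mm, floor 6 mm thick. Origin: centre of its underside. It and the tin holder stand left and right of the catch tray, either way round.
- holder: The tin's holder: fixed dark steel plate 4 mm thick, with a back wall (inner face x = +60 mm) and two side walls (inner faces y = -40 and +40 mm) up to 22 mm above the bench; open to -x, where the keeper bar closes it. Origin: on the bench under the seat's centre; axes as the tin's when that is home, mouth to the keeper bar.
- holder_seat (a point): Middle of the holder's seat, on top of its plate, 4 mm above the bench: the tin's origin comes here (7 mm play all round).
- keeper (a joint): Angle of the keeper bar about its pin, rad: 0 at its stop across the holder's front (closed, along the holder's +y; 7 mm clear of a seated tin), growing as it swings open towards the holder's -x (anticlockwise from above), at most 1.4. Steel bar 12 mm wide, 6 to 20 mm above the bench, reaching 150 mm from the pin. Light friction (0.5 N at its end) holds it where it is left.
- keeper_pin (a point): The keeper bar's fixed pin: at x = -66 mm, y = -52 mm in the holder's frame, 13 mm above the bench.
- keeper_end (a point): Near the keeper bar's free end, 140 mm from the pin on its middle line, 13 mm above the bench; a 12 mm brass button stands on the bar here up to 32 mm above the bench.
- charcoal: Bystander: black soldering block, 100 x 70 x 35 mm. Origin under its centre.
- jar: Bystander: glass jar, 56 mm across, 75 mm tall. Origin under its centre.
- ringbox: Bystander: white ring box, 36 x 36 x 28 mm. Origin under its centre.
- gem: Bystander: amber cut stone, 26 mm across, 12 mm tall. Origin under its centre.
- driver: Bystander: screwdriver, 160 mm, lying.
- beaker: Bystander: steel cup, 64 mm across, 80 mm tall. Origin under its centre.
- ingot: Bystander: steel bar, 70 x 22 x 12 mm. Origin under its centre.

How it is judged:
On the way, in this order (a step that is already met when the one before it is completed fails the run):
1. with every stud out of the tin and in the tote, the tin, held up over the tote and roughly level, is moved briskly (shake stroke 1 of 4: over 0.12 m/s, or a twist over 1.2 rad/s) (x of stud1 in the frame of tote between -0.094 and 0.094 m and y of stud1 in the frame of tote between -0.084 and 0.084 m and z of each of stud1, stud2, stud3 in the frame of tote below 0.055 m and x of stud2 in the frame of tote between -0.094 and 0.094 m and y of stud2 in the frame of tote between -0.084 and 0.084 m and x of stud3 in the frame of tote between -0.094 and 0.094 m and y of stud3 in the frame of tote between -0.084 and 0.084 m and height (world z) of tin above 0.07 m and horizontal distance between tin and tote below 0.13 m and angle between tin's own z axis and vertical below 0.5 rad and (linear speed of tin above 0.12 m/s or angular speed of tin above 1.2 rad/s)), for 0.02 s.
2. the stroke ends or turns back (under 0.06 m/s and 0.6 rad/s), the empty tin still level over the tote (x of stud1 in the frame of tote between -0.094 and 0.094 m and y of stud1 in the frame of tote between -0.084 and 0.084 m and z of each of stud1, stud2, stud3 in the frame of tote below 0.055 m and x of stud2 in the frame of tote between -0.094 and 0.094 m and y of stud2 in the frame of tote between -0.084 and 0.084 m and x of stud3 in the frame of tote between -0.094 and 0.094 m and y of stud3 in the frame of tote between -0.084 and 0.084 m and height (world z) of tin above 0.07 m and horizontal distance between tin and tote below 0.13 m and angle between tin's own z axis and vertical below 0.5 rad and linear speed of tin below 0.06 m/s and angular speed of tin below 0.6 rad/s).
3. with every stud out of the tin and in the tote, the tin, held up over the tote and roughly level, is moved briskly (shake stroke 2 of 4: over 0.12 m/s, or a twist over 1.2 rad/s) (all of step 1), for 0.02 s.
4. the stroke ends or turns back (under 0.06 m/s and 0.6 rad/s), the empty tin still level over the tote (all of step 2).
5. with every stud out of the tin and in the tote, the tin, held up over the tote and roughly level, is moved briskly (shake stroke 3 of 4: over 0.12 m/s, or a twist over 1.2 rad/s) (all of step 3), for 0.02 s.
6. the stroke ends or turns back (under 0.06 m/s and 0.6 rad/s), the empty tin still level over the tote (all of step 4).
7. with every stud out of the tin and in the tote, the tin, held up over the tote and roughly level, is moved briskly (shake stroke 4 of 4: over 0.12 m/s, or a twist over 1.2 rad/s) (all of step 5), for 0.02 s.
8. the empty tin stands home in its holder, mouth to the keeper bar, let go (x of tin in the frame of holder_seat between -0.012 and 0.012 m and y of tin in the frame of holder_seat between -0.012 and 0.012 m and z of tin in the frame of holder_seat between -0.006 and 0.006 m and angle between tin's own z axis and vertical below 0.12 rad and x of tin_mouth in the frame of holder_seat below -0.03 m and contact force between tin and the fingers below 0.1 N and linear speed of tin below 0.03 m/s), for 0.3 s.
9. the keeper bar is swung across the tin's mouth to its stop (value of joint keeper below 0.06 rad), for 0.2 s.
At the end, for the whole second after the job is handed in: Every casting and stud present lies inside the tote (below its rim), the tin stands upright, released and at rest in its holder (within 12 mm of the seat, mouth to the keeper bar), and the keeper bar is at its stop (within 0.06 rad) (x of casting1 in the frame of tote between -0.094 and 0.094 m and y of casting1 in the frame of tote between -0.084 and 0.084 m and z of each of casting1, casting2, casting3, casting4, casting5, stud1, stud2, stud3 in the frame of tote below 0.055 m and x of casting2 in the frame of tote between -0.094 and 0.094 m and y of casting2 in the frame of tote between -0.084 and 0.084 m and x of casting3 in the frame of tote between -0.094 and 0.094 m and y of casting3 in the frame of tote between -0.084 and 0.084 m and x of casting4 in the frame of tote between -0.094 and 0.094 m and y of casting4 in the frame of tote between -0.084 and 0.084 m and x of casting5 in the frame of tote between -0.094 and 0.094 m and y of casting5 in the frame of tote between -0.084 and 0.084 m and x of stud1 in the frame of tote between -0.094 and 0.094 m and y of stud1 in the frame of tote between -0.084 and 0.084 m and x of stud2 in the frame of tote between -0.094 and 0.094 m and y of stud2 in the frame of tote between -0.084 and 0.084 m and x of stud3 in the frame of tote between -0.094 and 0.094 m and y of stud3 in the frame of tote between -0.084 and 0.084 m and x of tin in the frame of holder_seat between -0.012 and 0.012 m and y of tin in the frame of holder_seat between -0.012 and 0.012 m and z of tin in the frame of holder_seat between -0.006 and 0.006 m and angle between tin's own z axis and vertical below 0.12 rad and x of tin_mouth in the frame of holder_seat below -0.03 m and value of joint keeper below 0.06 rad and linear speed of tin below 0.02 m/s); the robot touches nothing.
It fails at once if another thing on the bench is moved by more than 30 mm (distance of any of charcoal, jar, ringbox, gem, driver, beaker, ingot from where it was at the start of the episode above 0.03 m).
Of casting1, casting2, casting3, casting4, casting5 only 3 to 5 are there at a start; the rules pass over those that are not, and their reading is None.
Of stud1, stud2, stud3 only 1 to 3 are there at a start; the rules pass over those that are not, and their reading is None.
At some moment in a run one of casting1, casting2, casting3, casting4, casting5 may be knocked a few centimetres aside while the robot is not near it.
It also fails if it takes over 210 s, if anything falls off the work surface, if the arm or the gripper's body presses on something with over 40 N, if the wrist force passes 120 N, or if a joint passes its speed limit or range.

## Working session

There is one attempt and no reset: what is moved stays moved. The work goes in short steps, Python scripts to look and compute and a tool call to move; the robot and the scene stay as the last step left them, time stands still between calls to the robot, and variables do not carry over. Pictures are saved under pics/ and viewed, at most 14 in all, crops included, and the job is handed in when it is done.

Besides the shell and the picture viewer there is one more tool, called after "Call:" as a command line: name --argument value ..., lists and objects as JSON in quotes. step_arm: Moves the arm, as the interface text tells. Its arguments: {"type":"object","properties":{"commands":{"type":"array","items":{"type":"object","properties":{"fingers":{"type":"number"},"dx":{"type":"number"},"dy":{"type":"number"},"dz":{"type":"number"},"roll":{"type":"number"}}}},"squeeze":{"type":"number"}},"required":["commands"]}

```bash
mkdir -p pics
cat > h.py <<'E'
import numpy as np, cv2
from workcell import *
from scipy.spatial.transform import Rotation as R
def pt(name,u,v,depth,cal=None):
    c=cal or calibration(name);K=np.array(c["intrinsics"]);d=depth[int(v),int(u)] if not np.isscalar(depth) else depth
    p=np.array([(u-K[0,2])/K[0,0]*d,-(v-K[1,2])/K[1,1]*d,-d,1])
    return (np.linalg.inv(np.array(c["world_to_cam"]))@p)[:3]
def cloud(name,depth,cal=None):
    c=cal or calibration(name);K=np.array(c["intrinsics"]);v,u=np.mgrid[:480,:640]
    d=depth;P=np.stack([(u-K[0,2])/K[0,0]*d,-(v-K[1,2])/K[1,1]*d,-d,np.ones_like(d)],-1)
    return (P@np.linalg.inv(np.array(c["world_to_cam"])).T)[...,:3]
E
python3 - <<'E'
from h import *
for n in ("top","scene"):
    i,d=read_camera(n);cv2.imwrite(f"pics/{n}0.png",i);np.save(f"{n}0.npy",d);c=calibration(n);print(n,{k:np.round(v,3).tolist() if not isinstance(v,str) else v for k,v in c.items()})
s=read_state();print({k:np.round(v,3) for k,v in s.items()})
E
```

```text
top {'intrinsics': [[434.64, 0.0, 324.434], [0.0, 434.64, 239.707], [0.0, 0.0, 1.0]], 'world_to_cam': [[-0.03, -0.999, -0.015, 0.025], [0.994, -0.032, 0.103, -0.564], [-0.104, -0.012, 0.995, -1.013], [0.0, 0.0, 0.0, 1.0]]}
scene {'intrinsics': [[443.193, 0.0, 306.942], [0.0, 443.193, 249.443], [0.0, 0.0, 1.0]], 'world_to_cam': [[-0.471, 0.882, 0.0, 0.27], [-0.55, -0.294, 0.782, 0.262], [0.69, 0.368, 0.624, -1.559], [0.0, 0.0, 0.0, 1.0]]}
{'time': np.float64(0.1), 'q': array([ 1.196,  0.265,  1.605, -0.   ,  1.274, -0.037]), 'joint_vel': array([ 0.001, -0.003, -0.004, -0.001,  0.001, -0.001]), 'joint_torque': array([ 0.0000e+00, -5.1671e+01, -3.6859e+01, -0.0000e+00,  6.0000e-03,
       -0.0000e+00]), 'tool_pos': array([0.223, 0.636, 0.23 ]), 'tcp_rot': array([-5.280e-01, -3.096e+00,  3.000e-03]), 'wrist_force': array([-0.691,  0.521,  0.277]), 'torque': array([0.022, 0.006, 0.01 ]), 'grip_force': np.float64(0.0), 'width': np.float64(1.002)}
```

View pics/top0.png

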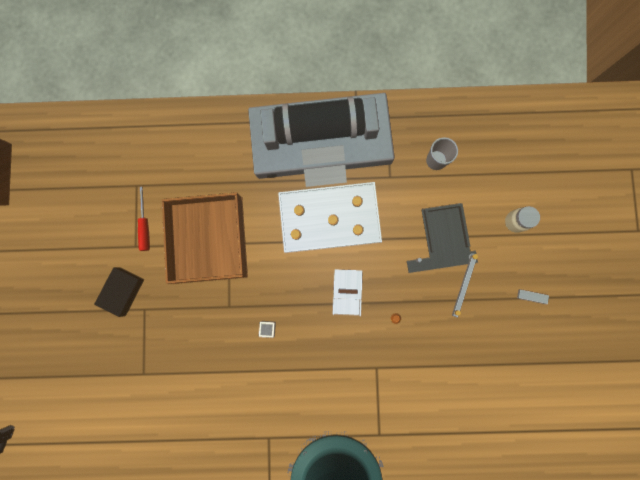

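View pics/scene0.png

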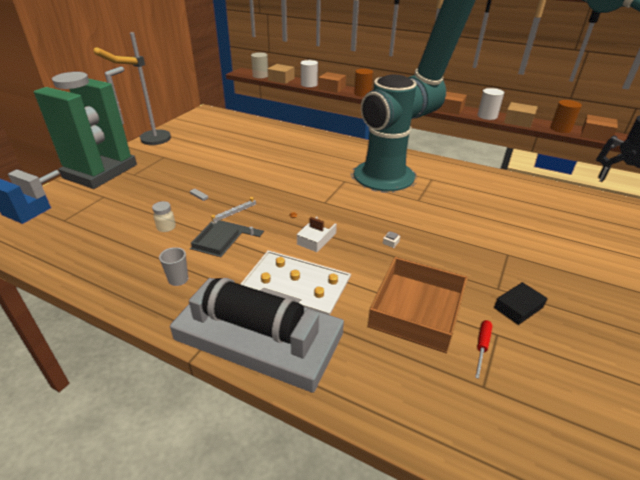

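The top view shows the tote at (204,238), five castings at (299,210), (357,201), (333,220), (296,234) and (358,230), and the tin at (347,292). The holder is at (446,235), with the keeper pin at (473,257) and the bar end at (457,314).

Run:
```python
from h import *
i=cv2.imread("pics/top0.png");d=np.load("top0.npy");C=cloud("top",d)
a=cv2.resize(i[180:330,265:405],None,fx=4,fy=4,interpolation=cv2.INTER_CUBIC)
b=i[190:330,395:490];b=cv2.resize(b,None,fx=4,fy=4,interpolation=cv2.INTER_CUBIC)
cv2.imwrite("pics/c1.png",a);cv2.imwrite("pics/c2.png",b)
for n,u,v in [("c",299,210),("c",357,201),("c",333,220),("c",296,234),("c",358,230),("tab",347,291),("tincorn",335,270),("tin",361,270),("tin",361,314),("tin",333,314),("pin",473,257),("end",457,314),("toteTL",166,199),("TR",239,196),("BR",243,277),("BL",169,281),("totefl",205,240),("holder",446,235),("tray",330,240),("gem",396,319),("ring",266,330)]:
    print(n,u,v,np.round(C[v,u],4))
hsv=cv2.cvtColor(i,cv2.COLOR_BGR2HSV);m=((hsv[...,1]>100)&(abs(hsv[...,0].astype(int)-18)<8)).astype(np.uint8)
m[:195]=0;m[242:]=0;m[:,:288]=0;m[:,370:]=0
n,l,st,ce=cv2.connectedComponentsWithStats(m)
for k in range(1,n):
    if st[k,4]>20: print("cast",ce[k].round(1),st[k,4],np.median(C[l==k],0).round(4))
```

```text
c 299 210 [0.6394 0.0667 0.0265]
c 357 201 [ 0.6578 -0.0749  0.0215]
c 333 220 [ 0.6131 -0.015   0.0206]
c 296 234 [0.5809 0.0752 0.0278]
c 358 230 [ 0.5857 -0.0741  0.0287]
tab 347 291 [ 0.4416 -0.041   0.0707]
tincorn 335 270 [ 0.4912 -0.0157  0.0365]
tin 361 270 [ 0.4893 -0.0769  0.0386]
tin 361 314 [ 0.3843 -0.0754  0.0008]
tin 333 314 [ 0.3886 -0.0076  0.0348]
pin 473 257 [ 0.5124 -0.3459  0.025 ]
end 457 314 [ 0.3799 -0.2973  0.033 ]
toteTL 166 199 [0.6701 0.378  0.0605]
TR 239 196 [0.6773 0.2107 0.0334]
BR 243 277 [0.4821 0.2077 0.0108]
BL 169 281 [0.4769 0.3701 0.0592]
totefl 205 240 [0.5754 0.3003 0.0101]
holder 446 235 [ 0.5694 -0.2904  0.0044]
tray 330 240 [ 0.5664 -0.0062  0.0019]
gem 396 319 [ 0.371  -0.1574  0.0136]
ring 266 330 [0.3556 0.1513 0.0281]
cast [356.9 200.9] 73 [ 0.6576 -0.0748  0.0238]
cast [298.6 209.9] 71 [0.6396 0.0671 0.0241]
cast [332.6 219.5] 71 [ 0.6131 -0.0129  0.0237]
cast [357.5 229.5] 74 [ 0.5876 -0.0733  0.024 ]
cast [295.3 234. ] 72 [0.5813 0.0776 0.0236]
```

View pics/c1.png

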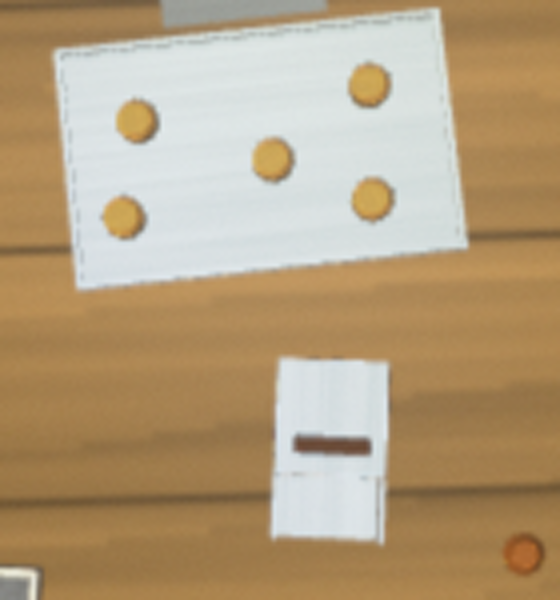

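View pics/c2.png

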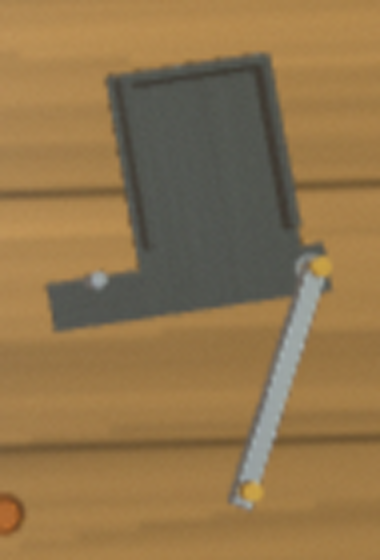

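The tin's mouth faces the robot (world -x), and its tab is at about (0.4415, -0.0425). The holder opens towards -x, and the keeper is about 1.1 rad open. I'll pinch the tab across its 44 mm so the tin can pivot when its mouth is pushed against the tote wall.

```bash
cat >> h.py <<'E'
def go(*wps):
    "waypoints (x,y,z,yaw of tool y in world, rad) -> row deltas from current pose"
    s=read_state();M=R.from_rotvec(s["tcp_rot"]).as_matrix();p=np.array(s["tool_pos"])
    yaw=np.arctan2(-M[0,1],M[1,1])
    print("t %.1f pos"%s["time"],p.round(4),"yaw %.3f"%yaw,"w %.3f F"%s["width"],np.round(s["wrist_force"],1),"q",np.round(s["q"],2))
    for w in wps:
        d=M.T@(np.array(w[:3])-p);r=-np.degrees((w[3]-yaw+np.pi)%(2*np.pi)-np.pi)
        print("dx %.3f dy %.3f dz %.3f roll %.1f"%(*d,r))
E
python3 -c "
from h import *
go((.45,.25,.2,-.09),(.4415,-.0425,.14,-.09),(.4415,-.0425,.042,-.09))"
```

```text
t 0.1 pos [0.2235 0.6362 0.23  ] yaw -0.338 w 1.002 F [-0.7  0.5  0.3] q [ 1.2   0.26  1.61 -0.    1.27 -0.04]
dx -0.342 dy -0.289 dz 0.031 roll -14.2
dx -0.431 dy -0.568 dz 0.091 roll -14.2
dx -0.431 dy -0.568 dz 0.189 roll -14.2
```

Call:
step_arm --commands '[{"fingers":-1,"dx":-0.342,"dy":-0.289,"dz":0.03,"roll":-14},{"fingers":-1,"dx":-0.342,"dy":-0.289,"dz":0.03,"roll":-14},{"fingers":-1,"dx":-0.342,"dy":-0.289,"dz":0.03,"roll":-14},{"fingers":-1,"dx":-0.342,"dy":-0.289,"dz":0.03,"roll":-14},{"fingers":-1,"dx":-0.342,"dy":-0.289,"dz":0.03,"roll":-14},{"fingers":-1,"dx":-0.342,"dy":-0.289,"dz":0.03,"roll":-14},{"fingers":-1,"dx":-0.342,"dy":-0.289,"dz":0.03,"roll":-14},{"fingers":-1,"dx":-0.431,"dy":-0.568,"dz":0.09,"roll":-14}]'

```text
time: 1.1
tool_pos: [0.4466, 0.1976, 0.1903]
tcp_rot: [0.147, 3.135, 0.001]
wrist_force: [0.1, -0.7, 0.3]
width: 1.0
grip_force: 0.0
```

```bash
python3 -c "
from h import *
go((.4415,-.0425,.14,-.09))"
```

```text
t 1.1 pos [0.4466 0.1976 0.1903] yaw -0.094 w 1.000 F [ 0.1 -0.7  0.3] q [ 0.37 -0.06  2.04 -0.    1.16 -1.11]
dx -0.017 dy -0.240 dz 0.050 roll -0.2
```

Call:
step_arm --commands '[{"fingers":-1,"dx":-0.017,"dy":-0.24,"dz":0.05},{"fingers":-1,"dx":-0.017,"dy":-0.24,"dz":0.05},{"fingers":-1,"dx":-0.017,"dy":-0.24,"dz":0.05},{"fingers":-1,"dx":-0.017,"dy":-0.24,"dz":0.05},{"fingers":-1,"dx":-0.017,"dy":-0.24,"dz":0.05},{"fingers":-1,"dx":-0.017,"dy":-0.24,"dz":0.05}]'

```text
invalid input
```

Run:
```python
from h import *
go((.4415,-.0425,.042,-.09))
i,d=read_camera("wrist");cv2.imwrite("pics/w1.png",i);C=cloud("wrist",d)
m=(abs(C[...,2]-.068)<.006)&(np.hypot(C[...,0]-.4415,C[...,1]+.0425)<.04)
q=C[m][:,:2];print(len(q),q.mean(0).round(4),q.min(0).round(4),q.max(0).round(4)); print(cv2.minAreaRect((q*1000).astype(np.float32)))
```

```text
t 1.1 pos [0.4466 0.1976 0.1903] yaw -0.094 w 1.000 F [ 0.1 -0.7  0.3] q [ 0.37 -0.06  2.04 -0.    1.16 -1.11]
dx -0.017 dy -0.240 dz 0.148 roll -0.2
561 [ 0.4361 -0.0381] [ 0.4305 -0.0548] [ 0.4427 -0.0259]
((436.5067138671875, -40.5321159362793), (29.47733497619629, 10.195180892944336), 84.13927459716797)
```

View pics/w1.png

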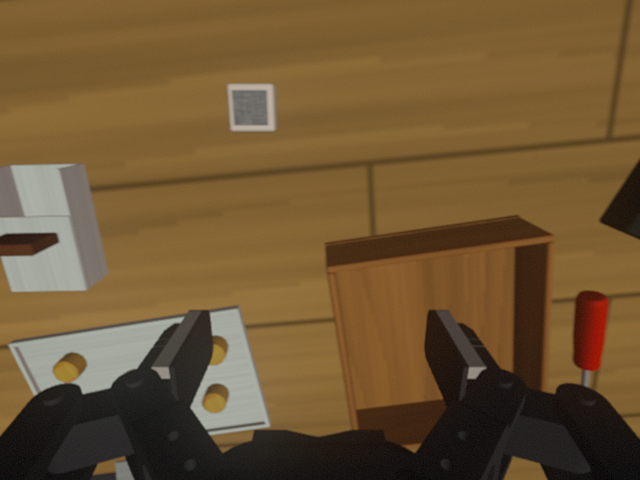

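The wrist view (image up is world -x) shows the tin at the left edge, cut off at (40,240), and the tote at right (440,330). The move was refused, presumably because every field must be given, so I'll resend it complete.

Call:
step_arm --commands '[{"fingers":-1,"dx":-0.017,"dy":-0.24,"dz":0.05,"roll":0},{"fingers":-1,"dx":-0.017,"dy":-0.24,"dz":0.05,"roll":0},{"fingers":-1,"dx":-0.017,"dy":-0.24,"dz":0.05,"roll":0},{"fingers":-1,"dx":-0.017,"dy":-0.24,"dz":0.05,"roll":0},{"fingers":-1,"dx":-0.017,"dy":-0.24,"dz":0.05,"roll":0},{"fingers":-1,"dx":-0.017,"dy":-0.24,"dz":0.05,"roll":0}]'

```text
time: 1.9
tool_pos: [0.4386, -0.0411, 0.1395]
tcp_rot: [-0.149, -3.137, -0.001]
wrist_force: [-0.3, 0.6, 0.5]
width: 0.996
grip_force: 0.0
```

Run:
```python
from h import *
i,d=read_camera("wrist");cv2.imwrite("pics/w2.png",i);C=cloud("wrist",d)
m=(abs(C[...,2]-.068)<.006)&(np.hypot(C[...,0]-.4415,C[...,1]+.0425)<.04)
q=C[m][:,:2];print(len(q),q.mean(0).round(4),cv2.minAreaRect((q*1000).astype(np.float32)))
m=(abs(C[...,2]-.036)<.004)&(np.hypot(C[...,0]-.46,C[...,1]+.0425)<.07)
q=C[m][:,:2];print(len(q),q.mean(0).round(4),cv2.minAreaRect((q*1000).astype(np.float32)))
go((.4415,-.0425,.042,-.09))
```

```text
1277 [ 0.44   -0.0403] ((440.9862976074219, -40.46883010864258), (44.06070327758789, 10.271195411682129), 85.85221862792969)
6629 [ 0.4552 -0.0415] ((444.18487548828125, -40.7244987487793), (66.1833724975586, 94.74446105957031), 85.90904235839844)
t 1.9 pos [ 0.4389 -0.0405  0.1398] yaw -0.093 w 0.998 F [-0.1 -0.5  0.3] q [-0.15 -0.11  2.18  0.    1.07 -1.63]
dx -0.003 dy -0.002 dz 0.098 roll -0.2
```

Call:
step_arm --commands '[{"fingers":-1,"dx":-0.002,"dy":0,"dz":0.06,"roll":-1},{"fingers":-1,"dx":-0.002,"dy":0,"dz":0.098,"roll":-1},{"fingers":-1,"dx":-0.002,"dy":0,"dz":0.098,"roll":-1},{"fingers":1,"dx":-0.002,"dy":0,"dz":0.098,"roll":-1},{"fingers":1,"dx":-0.002,"dy":0,"dz":0.098,"roll":-1},{"fingers":1,"dx":-0.002,"dy":0,"dz":0.098,"roll":-1},{"fingers":1,"dx":-0.002,"dy":0,"dz":0.098,"roll":-1},{"fingers":1,"dx":-0.002,"dy":0,"dz":0.098,"roll":-1}]' --squeeze 30

```text
time: 2.95
tool_pos: [0.4429, -0.0414, 0.0439]
tcp_rot: [0.12, 3.135, 0.001]
wrist_force: [-1.8, 2.7, 7.1]
width: 0.507
grip_force: 30.4
```

Run:
```python
from h import *
d=np.load("top0.npy");C=cloud("top",d)
m=(C[...,2]>.054)&(C[...,2]<.068)&(C[...,1]>.18)&(C[...,1]<.42)&(C[...,0]>.45)&(C[...,0]<.72)
q=C[m][:,:2];print(len(q),cv2.minAreaRect((q*1000).astype(np.float32)))
go((.441,-.04,.20,-.072))
```

```text
920 ((577.3670654296875, 294.2782897949219), (200.44212341308594, 180.68084716796875), 3.3162028789520264)
t 3.0 pos [ 0.4429 -0.0414  0.0439] yaw -0.076 w 0.507 F [-1.8  2.7  7.1] q [-0.15  0.03  2.25  0.    0.85 -1.64]
dx 0.001 dy 0.001 dz -0.156 roll -0.2
```

Call:
step_arm --commands '[{"fingers":-0.3,"dx":0,"dy":0,"dz":0,"roll":0},{"fingers":-0.3,"dx":0,"dy":0,"dz":-0.008,"roll":0},{"fingers":-0.3,"dx":0,"dy":0,"dz":-0.008,"roll":0},{"fingers":1,"dx":0,"dy":0,"dz":-0.008,"roll":0},{"fingers":1,"dx":0,"dy":0,"dz":-0.008,"roll":0},{"fingers":1,"dx":0,"dy":0,"dz":-0.008,"roll":0}]' --squeeze 30

```text
time: 3.7
tool_pos: [0.4411, -0.0415, 0.0501]
tcp_rot: [0.119, 3.139, 0.0]
wrist_force: [-0.6, 1.9, 5.5]
width: 0.506
grip_force: 30.3
```

Run:
```python
from h import *
go((.48,0.02,.18,.0),(.577,.294,.2,.058))
```

```text
t 3.7 pos [ 0.4411 -0.0415  0.0501] yaw -0.076 w 0.506 F [-0.6  1.9  5.5] q [-0.15  0.02  2.25  0.    0.87 -1.64]
dx -0.034 dy 0.064 dz -0.130 roll -4.4
dx -0.110 dy 0.345 dz -0.150 roll -7.7
```

Call:
step_arm --commands '[{"fingers":1,"dx":0,"dy":0,"dz":-0.06,"roll":0},{"fingers":1,"dx":-0.03,"dy":0.03,"dz":-0.1,"roll":-2},{"fingers":1,"dx":-0.06,"dy":0.08,"dz":-0.12,"roll":-4},{"fingers":1,"dx":-0.08,"dy":0.13,"dz":-0.12,"roll":-6},{"fingers":1,"dx":-0.1,"dy":0.18,"dz":-0.12,"roll":-7.7},{"fingers":1,"dx":-0.11,"dy":0.23,"dz":-0.12,"roll":-7.7},{"fingers":1,"dx":-0.11,"dy":0.28,"dz":-0.12,"roll":-7.7},{"fingers":1,"dx":-0.11,"dy":0.33,"dz":-0.12,"roll":-7.7}]'

```text
time: 4.7
tool_pos: [0.5749, 0.2804, 0.1678]
tcp_rot: [0.092, -3.138, 0.002]
wrist_force: [0.6, -0.3, -2.2]
width: 0.503
grip_force: 32.8
```

Call:
step_arm --commands '[{"fingers":1,"dx":0,"dy":0.015,"dz":0,"roll":0},{"fingers":1,"dx":0,"dy":0.015,"dz":0,"roll":0}]'

```text
time: 4.95
tool_pos: [0.5738, 0.2945, 0.1683]
tcp_rot: [0.095, -3.138, 0.002]
wrist_force: [-0.3, -0.4, -1.8]
width: 0.505
grip_force: 32.8
```

Run:
```python
from h import *
i,d=read_camera("wrist");cv2.imwrite("pics/w3.png",i);np.save("w3.npy",d)
j,_=read_camera("scene");j=cv2.resize(j[150:380,260:560],(640,480));cv2.imwrite("pics/s3.png",np.hstack([cv2.resize(i,(400,300)),cv2.resize(j,(400,300))]))
go((.555,.293,.125,.058),(.50,.290,.125,.058),(.48,.288,.14,.058))
```

```text
t 5.0 pos [0.5742 0.2928 0.1688] yaw 0.058 w 0.502 F [ 0.4 -0.1 -2.1] q [ 0.43  0.25  1.74 -0.    1.15 -1.2 ]
dx 0.019 dy 0.001 dz 0.044 roll 0.0
dx 0.074 dy 0.002 dz 0.044 roll 0.0
dx 0.094 dy 0.001 dz 0.029 roll 0.0
```

View pics/s3.png

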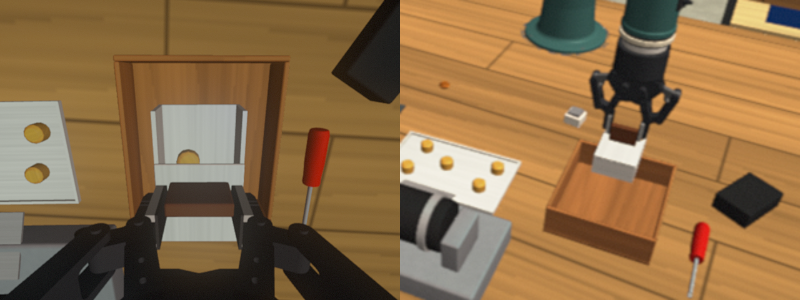

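The left view shows the tin hanging level over the tote with one stud just visible at the hood edge. Now I'll tip it by pushing the mouth edge against the tote's near wall.

Call:
step_arm --commands '[{"fingers":1,"dx":0,"dy":0,"dz":0.05,"roll":0},{"fingers":1,"dx":0.02,"dy":0,"dz":0.084,"roll":0},{"fingers":1,"dx":0.035,"dy":0,"dz":0.082,"roll":0},{"fingers":1,"dx":0.05,"dy":0,"dz":0.074,"roll":0},{"fingers":1,"dx":0.063,"dy":0,"dz":0.069,"roll":0},{"fingers":1,"dx":0.077,"dy":0,"dz":0.065,"roll":0},{"fingers":1,"dx":0.09,"dy":0,"dz":0.064,"roll":0},{"fingers":1,"dx":0.1,"dy":0,"dz":0.065,"roll":0}]' --squeeze 30

```text
time: 6.05
tool_pos: [0.4804, 0.2904, 0.1124]
tcp_rot: [-0.091, 3.126, 0.009]
wrist_force: [4.9, -1.2, 6.8]
width: 0.502
grip_force: 29.5
```

Run:
```python
from h import *
i,d=read_camera("wrist")
j,_=read_camera("scene");j=cv2.resize(j[150:380,260:560],(640,480));cv2.imwrite("pics/s4.png",np.hstack([cv2.resize(i,(400,300)),cv2.resize(j,(400,300))]))
go()
```

```text
t 6.2 pos [0.4791 0.2906 0.1119] yaw 0.058 w 0.501 F [3.9 0.6 5.7] q [ 0.5   0.15  1.98 -0.    1.   -1.13]
```

View pics/s4.png

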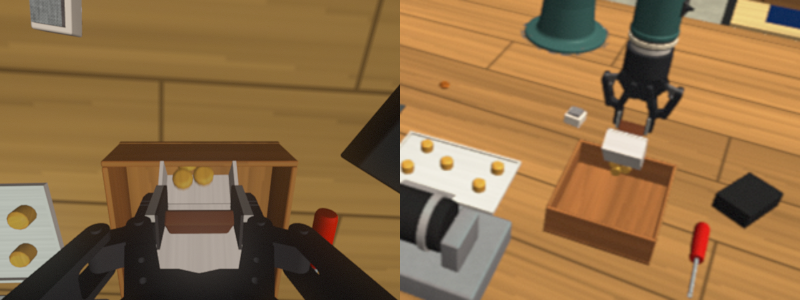

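It worked: the tin is tilted and at least two studs have slid to the mouth against the wall. I'll tilt a little more, then back off so they drop.

Call:
step_arm --commands '[{"fingers":1,"dx":0.01,"dy":0,"dz":0,"roll":0},{"fingers":1,"dx":0.018,"dy":0,"dz":0.0,"roll":0},{"fingers":1,"dx":0.018,"dy":0,"dz":0.0,"roll":0},{"fingers":1,"dx":-0.01,"dy":0,"dz":0,"roll":0},{"fingers":1,"dx":-0.035,"dy":0,"dz":-0.01,"roll":0},{"fingers":1,"dx":-0.06,"dy":0,"dz":-0.04,"roll":0},{"fingers":1,"dx":-0.06,"dy":0,"dz":-0.04,"roll":0}]'

```text
time: 7.02
tool_pos: [0.5372, 0.2929, 0.148]
tcp_rot: [-0.09, 3.135, 0.004]
wrist_force: [0.1, -0.4, -1.4]
width: 0.501
grip_force: 30.8
```

Run:
```python
from h import *
i,d=read_camera("wrist");np.save("w5.npy",d)
j,_=read_camera("scene");j=cv2.resize(j[150:380,260:560],(640,480));cv2.imwrite("pics/s5.png",np.hstack([cv2.resize(i,(400,300)),cv2.resize(j,(400,300))]))
go()
```

```text
t 7.1 pos [0.5333 0.2916 0.1443] yaw 0.058 w 0.500 F [-0.6  0.4 -2.3] q [ 0.46  0.21  1.84  0.    1.1  -1.17]
```

View pics/s5.png

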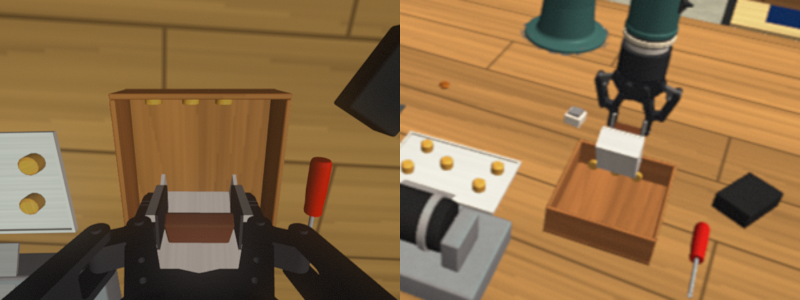

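All three studs are in the tote along the near wall. Next I'll level the tin by pushing its mouth edge against the far wall's inner face.

Call:
step_arm --commands '[{"fingers":1,"dx":-0.06,"dy":0,"dz":0.01,"roll":0},{"fingers":1,"dx":-0.115,"dy":0,"dz":0.024,"roll":0},{"fingers":1,"dx":-0.138,"dy":0,"dz":0.022,"roll":0},{"fingers":1,"dx":-0.155,"dy":0,"dz":0.024,"roll":0},{"fingers":1,"dx":-0.168,"dy":0,"dz":0.027,"roll":0},{"fingers":1,"dx":-0.18,"dy":0,"dz":0.032,"roll":0},{"fingers":1,"dx":-0.188,"dy":0,"dz":0.036,"roll":0},{"fingers":1,"dx":-0.19,"dy":0,"dz":0.038,"roll":0}]'

```text
time: 8.12
tool_pos: [0.725, 0.3031, 0.1067]
tcp_rot: [-0.092, 3.14, 0.0]
wrist_force: [-1.3, 1.5, 4.2]
width: 0.502
grip_force: 46.1
```

Run:
```python
from h import *
i,d=read_camera("wrist");np.save("w6.npy",d)
j,_=read_camera("scene");j=cv2.resize(j[150:380,260:560],(640,480));cv2.imwrite("pics/s6.png",np.hstack([cv2.resize(i,(400,300)),cv2.resize(j,(400,300))]))
go((.577,.294,.17,.058))
C=cloud("wrist",d);s=read_state();p=np.array(s["tool_pos"]);M=R.from_rotvec(s["tcp_rot"]).as_matrix()
L=(C-p)@M; m=(abs(L[...,1])<.018)&(L[...,2]>-.03)&(L[...,2]<.05)&(abs(L[...,0])<.07)&(d>0)
for a in np.arange(-.05,.07,.01):
    k=m&(abs(L[...,0]-a)<.002)
    if k.sum()>5: print(round(a,3),np.percentile(L[k][:,2],[10,50,90]).round(4),k.sum())
```

```text
t 8.2 pos [0.7249 0.303  0.1068] yaw 0.058 w 0.505 F [-0.4  0.3  2.2] q [ 0.36  0.55  1.44 -0.    1.15 -1.26]
dx 0.148 dy -0.000 dz -0.063 roll 0.0
-0.05 [0.0099 0.0106 0.0112] 456
-0.04 [0.0098 0.0104 0.0111] 477
-0.01 [-0.0217 -0.0213 -0.0208] 53
0.0 [-0.0217 -0.0098  0.0086] 4470
0.01 [0.0091 0.0102 0.044 ] 1097
0.02 [0.0426 0.0434 0.0442] 481
0.03 [0.0425 0.0433 0.0439] 515
0.04 [0.0423 0.0432 0.0439] 542
0.05 [0.0421 0.0429 0.0438] 565
```

View pics/s6.png

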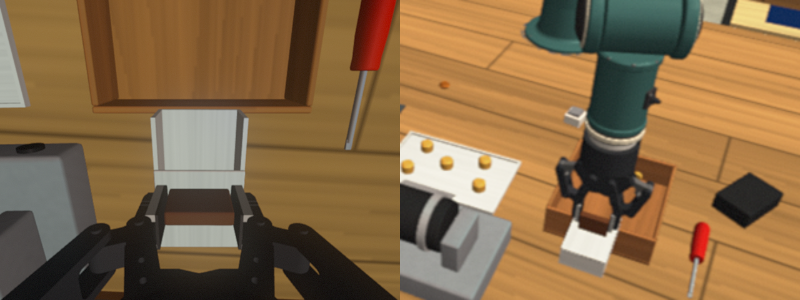

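The tin is level again to within about 1 degree and empty. Now I'll return over the tote and shake it along the pinch axis.

Call:
step_arm --commands '[{"fingers":1,"dx":0,"dy":0,"dz":-0.04,"roll":0},{"fingers":1,"dx":0.05,"dy":0,"dz":-0.063,"roll":0},{"fingers":1,"dx":0.1,"dy":0,"dz":-0.063,"roll":0},{"fingers":1,"dx":0.148,"dy":0,"dz":-0.063,"roll":0},{"fingers":1,"dx":0.148,"dy":0,"dz":-0.063,"roll":0},{"fingers":1,"dx":0.148,"dy":0,"dz":-0.063,"roll":0},{"fingers":1,"dx":0.148,"dy":0,"dz":-0.063,"roll":0}]' --squeeze 70

```text
time: 9.1
tool_pos: [0.5782, 0.2945, 0.1701]
tcp_rot: [-0.091, 3.139, 0.001]
wrist_force: [0.2, -0.7, -1.2]
width: 0.496
grip_force: 71.3
```

Call:
step_arm --commands '[{"fingers":1,"dx":0,"dy":0.04,"dz":0,"roll":0},{"fingers":1,"dx":0,"dy":0.04,"dz":0,"roll":0},{"fingers":1,"dx":0,"dy":0.04,"dz":0,"roll":0},{"fingers":1,"dx":0,"dy":-0.01,"dz":0,"roll":0},{"fingers":1,"dx":0,"dy":-0.03,"dz":0,"roll":0},{"fingers":1,"dx":0,"dy":-0.03,"dz":0,"roll":0},{"fingers":1,"dx":0,"dy":-0.03,"dz":0,"roll":0}]'

```text
time: 9.98
tool_pos: [0.5788, 0.2645, 0.1699]
tcp_rot: [-0.09, 3.14, 0.001]
wrist_force: [-1.0, -0.2, -1.9]
width: 0.493
grip_force: 71.8
```

Call:
step_arm --commands '[{"fingers":1,"dx":0,"dy":0.05,"dz":0,"roll":0},{"fingers":1,"dx":0,"dy":0.05,"dz":0,"roll":0},{"fingers":1,"dx":0,"dy":0.05,"dz":0,"roll":0},{"fingers":1,"dx":0,"dy":0.05,"dz":0,"roll":0},{"fingers":1,"dx":0,"dy":0,"dz":0,"roll":0},{"fingers":1,"dx":0,"dy":0,"dz":0,"roll":0},{"fingers":1,"dx":0,"dy":0,"dz":0,"roll":0},{"fingers":1,"dx":0,"dy":0,"dz":0,"roll":0}]'

```text
time: 10.98
tool_pos: [0.5786, 0.2648, 0.1699]
tcp_rot: [-0.092, 3.14, 0.001]
wrist_force: [-0.7, -0.4, -1.8]
width: 0.495
grip_force: 72.1
```

Call:
step_arm --commands '[{"fingers":1,"dx":0,"dy":0.05,"dz":0,"roll":0},{"fingers":1,"dx":0,"dy":0.05,"dz":0,"roll":0},{"fingers":1,"dx":0,"dy":0.05,"dz":0,"roll":0},{"fingers":1,"dx":0,"dy":0.05,"dz":0,"roll":0},{"fingers":1,"dx":0,"dy":0,"dz":0,"roll":0},{"fingers":1,"dx":0,"dy":0,"dz":0,"roll":0},{"fingers":1,"dx":0,"dy":0,"dz":0,"roll":0}]'

```text
time: 11.85
tool_pos: [0.5787, 0.2638, 0.1699]
tcp_rot: [-0.089, 3.14, 0.001]
wrist_force: [0.3, 0.5, -1.3]
width: 0.497
grip_force: 72.3
```

Run:
```python
from h import *
# holder from initial top depth: walls at 22 mm
d=np.load("top0.npy");C=cloud("top",d);i=cv2.imread("pics/top0.png")
g=i.max(2)<95
m=g&(C[...,0]>.44)&(C[...,0]<.68)&(C[...,1]<-.2)&(C[...,1]>-.38)&(C[...,2]>.014)&(C[...,2]<.03)
q=C[m][:,:2];print(m.sum(),cv2.minAreaRect((q*1000).astype(np.float32)))
go((.57,0,.2,.1),(.57,-.22,.2,.125))
```

```text
352 ((586.6676635742188, -288.5804138183594), (105.28157043457031, 92.88923645019531), 6.474484920501709)
t 11.8 pos [0.5787 0.2638 0.1699] yaw 0.057 w 0.497 F [ 0.3  0.5 -1.3] q [ 0.39  0.23  1.76  0.    1.15 -1.24]
dx 0.024 dy -0.263 dz -0.030 roll -2.5
dx 0.036 dy -0.483 dz -0.030 roll -3.9
```

Call:
step_arm --commands '[{"fingers":1,"dx":0.0,"dy":-0.06,"dz":-0.04,"roll":0},{"fingers":1,"dx":0.0,"dy":-0.12,"dz":-0.07,"roll":0},{"fingers":1,"dx":0.0,"dy":-0.18,"dz":-0.07,"roll":-1},{"fingers":1,"dx":0.0,"dy":-0.24,"dz":-0.07,"roll":-2},{"fingers":1,"dx":0.0,"dy":-0.3,"dz":-0.07,"roll":-3},{"fingers":1,"dx":0,"dy":-0.36,"dz":-0.07,"roll":-3.2},{"fingers":1,"dx":-0.02,"dy":-0.42,"dz":-0.07,"roll":-3.2},{"fingers":1,"dx":-0.05,"dy":-0.48,"dz":-0.07,"roll":-3.2}]'

```text
time: 12.85
tool_pos: [0.6531, -0.2065, 0.2403]
tcp_rot: [-0.179, 3.135, 0.0]
wrist_force: [0.6, -0.6, -0.9]
width: 0.493
grip_force: 72.4
```

Call:
step_arm --commands '[{"fingers":1,"dx":-0.03,"dy":-0.05,"dz":0,"roll":0},{"fingers":1,"dx":-0.07,"dy":-0.06,"dz":0,"roll":0},{"fingers":1,"dx":-0.07,"dy":-0.06,"dz":0,"roll":0},{"fingers":1,"dx":-0.07,"dy":-0.06,"dz":0,"roll":0}]'

```text
time: 13.35
tool_pos: [0.7287, -0.2557, 0.239]
tcp_rot: [0.181, -3.135, -0.001]
wrist_force: [-0.7, 0.7, -1.2]
width: 0.493
grip_force: 72.5
```

Run:
```python
from h import *
go()
i,d=read_camera("wrist");np.save("w7.npy",d);cv2.imwrite("pics/w7.png",i);C=cloud("wrist",d)
j,dt=read_camera("top");cv2.imwrite("pics/top7.png",j)
g=(i.max(2)<110)&(C[...,0]>.48)&(C[...,0]<.66)&(C[...,1]<-.2)&(C[...,1]>-.38)
for lo,hi in((.015,.028),):
    m=g&(C[...,2]>lo)&(C[...,2]<hi);q=C[m][:,:2];print(m.sum(),q.min(0),q.max(0),cv2.minAreaRect((q*1000).astype(np.float32)))
np.savetxt("q.txt",q)
```

```text
t 13.3 pos [ 0.7287 -0.2557  0.239 ] yaw 0.115 w 0.493 F [-0.7  0.7 -1.2] q [-0.37  0.45  1.35  0.    1.35 -2.06]
2256 [ 0.55298503 -0.33542438] [ 0.64379154 -0.23527363] ((598.1603393554688, -285.7891540527344), (81.52947235107422, 92.11417388916016), 6.746026515960693)
```

View pics/w7.png

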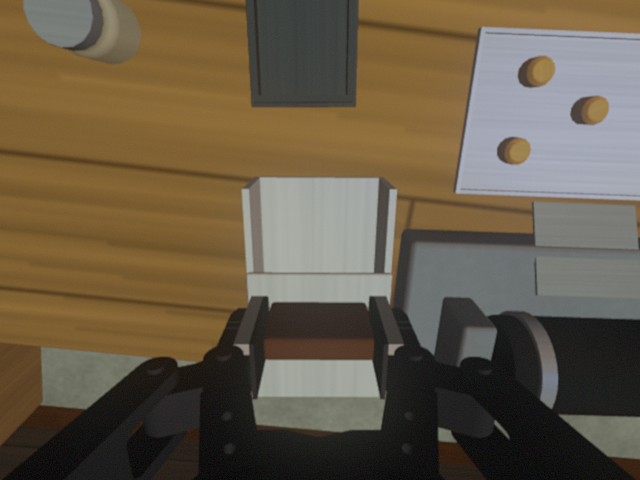

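The wrist view shows the tin level in the grip (mouth edge at row 178) and the holder ahead at (300,50). Next I'll measure the tin's offset in the grip.

Run:
```python
from h import *
d=np.load("w7.npy");s=read_state();p=np.array(s["tool_pos"]);M=R.from_rotvec(s["tcp_rot"]).as_matrix()
L=(cloud("wrist",d)-p)@M
for lo,hi in((.0,.018),(.032,.05),(-.026,-.015)):
    m=(L[...,2]>lo)&(L[...,2]<hi)&(abs(L[...,1])<.04)&(abs(L[...,0])<.075)&(d>0);m[:170]=0
    if lo<-.02: m&=abs(L[...,1])<.021
    q=L[m];print(lo,m.sum(),q.min(0).round(4),q.max(0).round(4),np.median(q,0).round(4))
for r in range(172,190,2): print(r,L[r,320].round(4))
go((.576,-.2885,.15,.118),(.576,-.2885,.054,.118))
```

```text
0.0 10588 [-0.0547 -0.0332  0.    ] [0.0523 0.0332 0.018 ] [0.0013 0.     0.0101]
0.032 11701 [-0.0005 -0.033   0.032 ] [0.052  0.0329 0.0487] [ 0.0279 -0.      0.0442]
-0.026 3414 [-0.0103 -0.021  -0.026 ] [ 0.0126  0.021  -0.015 ] [-0.0011  0.0008 -0.0214]
172 [0.0256 0.0011 0.2382]
174 [0.0235 0.0011 0.2386]
176 [0.0217 0.0011 0.2373]
178 [0.0518 0.0005 0.0427]
180 [0.0505 0.0005 0.0449]
182 [0.0496 0.0005 0.044 ]
184 [0.0485 0.0005 0.0447]
186 [0.0475 0.0005 0.0441]
188 [0.0463 0.0005 0.0453]
t 13.4 pos [ 0.7283 -0.2557  0.24  ] yaw 0.115 w 0.493 F [ 0.3  0.1 -1.2] q [-0.37  0.44  1.35 -0.    1.35 -2.06]
dx 0.155 dy -0.015 dz 0.090 roll -0.2
dx 0.155 dy -0.015 dz 0.186 roll -0.2
```

Call:
step_arm --commands '[{"fingers":1,"dx":0.05,"dy":-0.005,"dz":0.0,"roll":0},{"fingers":1,"dx":0.1,"dy":-0.01,"dz":0.03,"roll":0},{"fingers":1,"dx":0.158,"dy":-0.015,"dz":0.09,"roll":0},{"fingers":1,"dx":0.158,"dy":-0.015,"dz":0.14,"roll":0},{"fingers":1,"dx":0.158,"dy":-0.015,"dz":0.155,"roll":0},{"fingers":1,"dx":0.158,"dy":-0.015,"dz":0.155,"roll":0}]'

```text
time: 14.2
tool_pos: [0.5733, -0.2888, 0.0843]
tcp_rot: [0.18, -3.135, -0.002]
wrist_force: [0.8, -0.3, -1.5]
width: 0.495
grip_force: 72.5
```

Run:
```python
from h import *
go((.572,-.289,.052,.118))
i,d=read_camera("wrist");C=cloud("wrist",d);i2,_=read_camera("scene")
cv2.imwrite("pics/s8.png",np.hstack([cv2.resize(i,(400,300)),cv2.resize(i2[180:280,150:283],(400,300))]))
```

```text
t 14.2 pos [ 0.5733 -0.2888  0.0843] yaw 0.115 w 0.495 F [ 0.8 -0.3 -1.5] q [-0.51  0.33  1.81  0.    1.01 -2.19]
dx 0.001 dy -0.000 dz 0.032 roll -0.2
```

View pics/s8.png

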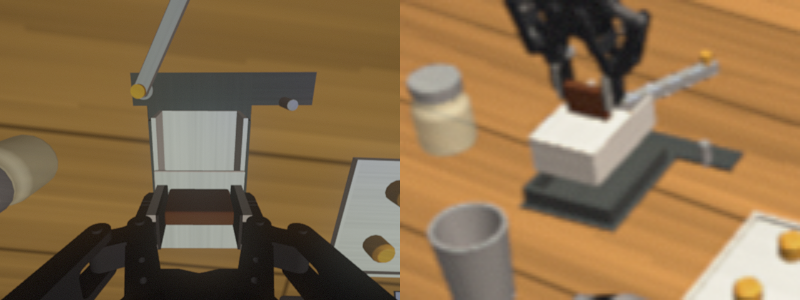

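Aligned: the tin is centred over the holder between the side walls, with the mouth towards the keeper. Lower it, release and rise.

Call:
step_arm --commands '[{"fingers":1,"dx":0.001,"dy":0,"dz":0.02,"roll":0},{"fingers":1,"dx":0.001,"dy":0,"dz":0.033,"roll":0},{"fingers":1,"dx":0.001,"dy":0,"dz":0.033,"roll":0},{"fingers":1,"dx":0.001,"dy":0,"dz":0.033,"roll":0}]'

```text
time: 14.8
tool_pos: [0.5726, -0.2896, 0.0513]
tcp_rot: [0.18, -3.136, -0.0]
wrist_force: [-0.3, 0.3, -1.2]
width: 0.495
grip_force: 75.3
```

Call:
step_arm --commands '[{"fingers":-0.4,"dx":0,"dy":0,"dz":0,"roll":0},{"fingers":-0.4,"dx":0,"dy":0,"dz":0,"roll":0},{"fingers":-0.4,"dx":0,"dy":0,"dz":0,"roll":0},{"fingers":-0.4,"dx":0,"dy":0,"dz":-0.05,"roll":0},{"fingers":-0.4,"dx":0,"dy":0,"dz":-0.1,"roll":0},{"fingers":-0.4,"dx":0,"dy":0,"dz":-0.12,"roll":0},{"fingers":-0.4,"dx":0,"dy":0,"dz":-0.12,"roll":0}]'

```text
time: 15.68
tool_pos: [0.5737, -0.2903, 0.1737]
tcp_rot: [-0.179, 3.133, -0.003]
wrist_force: [-0.1, -0.1, 0.3]
width: 0.703
grip_force: 0.0
```

Run:
```python
from h import *
i,d=read_camera("wrist");C=cloud("wrist",d)
for z,t in((.073,.006),(.041,.005)):
    m=(abs(C[...,2]-z)<t)&(np.hypot(C[...,0]-.576,C[...,1]+.2885)<.07);q=C[m][:,:2]
    print(z,m.sum(),q.mean(0).round(4),cv2.minAreaRect((q*1000).astype(np.float32)),np.median(C[m][:,2]))
i,d=read_camera("top");C=cloud("top",d)
hsv=cv2.cvtColor(i,cv2.COLOR_BGR2HSV);m=((hsv[...,1]>100)&(abs(hsv[...,0].astype(int)-18)<8)&(C[...,2]>.012)&(C[...,2]<.04)).astype(np.uint8)
m[:185]=0;m[260:]=0;m[:,:255]=0;m[:,400:]=0
n,l,st,ce=cv2.connectedComponentsWithStats(m)
for k in range(1,n):
    if st[k,4]>20: print("cast",ce[k].round(1),st[k,4],np.median(C[l==k],0).round(4))
go((.6576,-.0748,.15,0),(.5876,-.0733,.15,0))
```

```text
0.073 932 [ 0.5744 -0.2886] ((574.9465942382812, -288.5154113769531), (10.425972938537598, 43.352134704589844), 6.803337574005127) 0.0711878080527372
0.041 5627 [ 0.5883 -0.2869] ((572.0379028320312, -288.67572021484375), (106.36666107177734, 66.10202026367188), 6.461334705352783) 0.03937160225651576
cast [356.9 200.9] 73 [ 0.6575 -0.0748  0.0236]
cast [298.6 209.8] 72 [0.6402 0.0671 0.0236]
cast [332.7 219.5] 73 [ 0.6133 -0.0147  0.0234]
cast [357.5 229.5] 74 [ 0.5876 -0.0733  0.0236]
cast [307. 235.] 69 [0.578  0.049  0.0238]
t 15.8 pos [ 0.5716 -0.2891  0.1699] yaw 0.114 w 0.700 F [ 0.2 -0.3 -1.1] q [-0.51  0.24  1.74  0.    1.16 -2.19]
dx -0.110 dy 0.203 dz 0.020 roll 6.5
dx -0.041 dy 0.212 dz 0.020 roll 6.5
```

The tin is home at (0.572, -0.289), and one casting has been knocked to (0.578, 0.049). Castings next, with the tool at yaw 0 so that dx = -Δx and dy = Δy.

Call:
step_arm --commands '[{"fingers":0,"dx":-0.03,"dy":0.06,"dz":0.0,"roll":3},{"fingers":0,"dx":-0.06,"dy":0.12,"dz":0.0,"roll":6.5},{"fingers":0,"dx":-0.11,"dy":0.203,"dz":0.05,"roll":6.5},{"fingers":0,"dx":-0.11,"dy":0.203,"dz":0.05,"roll":6.5},{"fingers":0,"dx":-0.11,"dy":0.203,"dz":0.05,"roll":6.5},{"fingers":0,"dx":-0.11,"dy":0.203,"dz":0.05,"roll":6.5}]'

```text
time: 16.52
tool_pos: [0.6573, -0.0754, 0.1194]
tcp_rot: [0.003, -3.138, 0.0]
wrist_force: [0.2, 0.3, 0.0]
width: 0.502
grip_force: 0.0
```

Run:
```python
from h import *
go((.6575,-.0748,.007,0))
i,d=read_camera("wrist");C=cloud("wrist",d)
hsv=cv2.cvtColor(i,cv2.COLOR_BGR2HSV);m=((hsv[...,1]>100)&(abs(hsv[...,0].astype(int)-18)<8)&(C[...,2]>.018)&(C[...,2]<.035)).astype(np.uint8)
n,l,st,ce=cv2.connectedComponentsWithStats(m)
for k in range(1,n):
    if st[k,4]>200: q=C[l==k];print("cast",ce[k].round(1),st[k,4],((q.min(0)+q.max(0))/2).round(4),np.ptp(q,axis=0).round(4))
```

```text
t 16.5 pos [ 0.6573 -0.0754  0.1194] yaw 0.002 w 0.502 F [0.2 0.3 0. ] q [-0.15  0.33  1.74 -0.    1.08 -1.72]
dx -0.001 dy 0.001 dz 0.112 roll 0.1
cast [521.2 118.9] 1255 [0.5787 0.0491 0.0223] [0.0237 0.0236 0.0084]
cast [323.8 135.6] 1205 [ 0.5887 -0.0732  0.0236] [0.0237 0.024  0.0076]
cast [414.7 177.3] 1102 [ 0.615  -0.0143  0.0225] [0.0241 0.024  0.0085]
cast [533.5 216.9] 993 [0.6413 0.0676 0.0222] [0.0237 0.0229 0.0084]
cast [322.  240.9] 967 [ 0.6588 -0.0742  0.0226] [0.0241 0.0235 0.0089]
```

Call:
step_arm --commands '[{"fingers":0,"dx":-0.001,"dy":0.001,"dz":0.06,"roll":0},{"fingers":0,"dx":-0.001,"dy":0.001,"dz":0.112,"roll":0},{"fingers":0,"dx":-0.001,"dy":0.001,"dz":0.112,"roll":0},{"fingers":1,"dx":-0.001,"dy":0.001,"dz":0.112,"roll":0},{"fingers":1,"dx":-0.001,"dy":0.001,"dz":0.112,"roll":0},{"fingers":1,"dx":-0.001,"dy":0.001,"dz":0.112,"roll":0},{"fingers":1,"dx":-0.001,"dy":0.001,"dz":0.06,"roll":0},{"fingers":1,"dx":-0.001,"dy":0.001,"dz":0,"roll":0}]' --squeeze 40

```text
time: 17.58
tool_pos: [0.6586, -0.0741, 0.1222]
tcp_rot: [0.002, -3.139, -0.001]
wrist_force: [0.6, -0.5, -0.7]
width: 0.274
grip_force: 39.5
```

Call:
step_arm --commands '[{"fingers":1,"dx":0.03,"dy":0.055,"dz":0,"roll":0},{"fingers":1,"dx":0.03,"dy":0.115,"dz":0,"roll":0},{"fingers":1,"dx":0.03,"dy":0.175,"dz":0,"roll":0},{"fingers":1,"dx":0.03,"dy":0.235,"dz":0,"roll":0},{"fingers":1,"dx":0.03,"dy":0.295,"dz":0.0,"roll":0},{"fingers":1,"dx":0.03,"dy":0.335,"dz":0.04,"roll":0},{"fingers":1,"dx":0.03,"dy":0.335,"dz":0.09,"roll":0},{"fingers":1,"dx":0.03,"dy":0.335,"dz":0.095,"roll":0}]'

```text
time: 18.58
tool_pos: [0.6254, 0.26, 0.0227]
tcp_rot: [0.004, -3.134, 0.005]
wrist_force: [-0.7, -0.2, -0.3]
width: 0.269
grip_force: 39.5
```

Call:
step_arm --commands '[{"fingers":0,"dx":0,"dy":0,"dz":0,"roll":0},{"fingers":0,"dx":0,"dy":0,"dz":0,"roll":0},{"fingers":0,"dx":0,"dy":0,"dz":-0.05,"roll":0},{"fingers":0,"dx":0,"dy":0,"dz":-0.095,"roll":0},{"fingers":0,"dx":0.01,"dy":-0.055,"dz":-0.095,"roll":0},{"fingers":0,"dx":0.03,"dy":-0.11,"dz":-0.095,"roll":0},{"fingers":0,"dx":0.05,"dy":-0.165,"dz":-0.095,"roll":0},{"fingers":0,"dx":0.05,"dy":-0.212,"dz":-0.095,"roll":0}]'

```text
time: 19.58
tool_pos: [0.5795, 0.0463, 0.1246]
tcp_rot: [0.0, 3.138, 0.0]
wrist_force: [1.0, 0.0, 0.4]
width: 0.5
grip_force: 0.0
```

```bash
cat > look.py <<'E'
from h import *
import sys
go()
i,d=read_camera("wrist");C=cloud("wrist",d)
hsv=cv2.cvtColor(i,cv2.COLOR_BGR2HSV);m=((hsv[...,1]>100)&(abs(hsv[...,0].astype(int)-18)<8)&(C[...,2]>.018)&(C[...,2]<.035)&(C[...,1]<.17)).astype(np.uint8)
n,l,st,ce=cv2.connectedComponentsWithStats(m)
for k in range(1,n):
    if st[k,4]>200:
        q=C[l==k];c=((q.min(0)+q.max(0))/2);print("cast",ce[k].round(),st[k,4],c.round(4));go((*c[:2],.007,0))
E
python3 look.py
```

```text
t 19.6 pos [0.5795 0.0463 0.1246] yaw -0.000 w 0.500 F [1.  0.  0.4] q [ 0.04  0.18  1.92 -0.    1.04 -1.53]
cast [324. 233.] 900 [0.5781 0.0446 0.0219]
t 19.6 pos [0.5802 0.0412 0.1247] yaw -0.002 w 0.502 F [ 0.2 -2.3  0.5] q [ 0.03  0.18  1.92 -0.    1.04 -1.54]
dx 0.003 dy 0.004 dz 0.118 roll -0.1
cast [152. 247.] 956 [ 0.5878 -0.0775  0.0222]
t 19.6 pos [0.5802 0.0412 0.1247] yaw -0.002 w 0.502 F [ 0.2 -2.3  0.5] q [ 0.03  0.18  1.92 -0.    1.04 -1.54]
dx -0.007 dy -0.118 dz 0.118 roll -0.1
cast [238. 281.] 830 [ 0.614 -0.018  0.022]
t 19.6 pos [0.5802 0.0412 0.1247] yaw -0.002 w 0.502 F [ 0.2 -2.3  0.5] q [ 0.03  0.18  1.92 -0.    1.04 -1.54]
dx -0.033 dy -0.059 dz 0.118 roll -0.1
cast [349. 313.] 738 [0.6403 0.0633 0.0221]
t 19.6 pos [0.5802 0.0412 0.1247] yaw -0.002 w 0.502 F [ 0.2 -2.3  0.5] q [ 0.03  0.18  1.92 -0.    1.04 -1.54]
dx -0.060 dy 0.023 dz 0.118 roll -0.1
```

Positions are unchanged, the 4 mm shift being arm settling during the capture. The pose is right, so I'll pick.

Call:
step_arm --commands '[{"fingers":0,"dx":0,"dy":0,"dz":0.05,"roll":0},{"fingers":0,"dx":0,"dy":0,"dz":0.112,"roll":0},{"fingers":0,"dx":0,"dy":0,"dz":0.112,"roll":0},{"fingers":1,"dx":0,"dy":0,"dz":0.112,"roll":0},{"fingers":1,"dx":0,"dy":0,"dz":0.112,"roll":0},{"fingers":1,"dx":0,"dy":0,"dz":0.112,"roll":0},{"fingers":1,"dx":0,"dy":0,"dz":0.06,"roll":0},{"fingers":1,"dx":0,"dy":0,"dz":0,"roll":0}]'

```text
time: 20.62
tool_pos: [0.5787, 0.0486, 0.1226]
tcp_rot: [0.002, -3.14, 0.0]
wrist_force: [1.4, -0.2, 0.1]
width: 0.269
grip_force: 39.6
```

Call:
step_arm --commands '[{"fingers":1,"dx":0,"dy":0.055,"dz":0,"roll":0},{"fingers":1,"dx":0,"dy":0.115,"dz":0,"roll":0},{"fingers":1,"dx":0,"dy":0.175,"dz":0,"roll":0},{"fingers":1,"dx":0,"dy":0.215,"dz":0,"roll":0},{"fingers":1,"dx":0,"dy":0.215,"dz":0.04,"roll":0},{"fingers":1,"dx":0,"dy":0.215,"dz":0.09,"roll":0},{"fingers":1,"dx":0,"dy":0.215,"dz":0.095,"roll":0},{"fingers":0,"dx":0,"dy":0.215,"dz":0.095,"roll":0}]'

```text
time: 21.62
tool_pos: [0.5802, 0.2637, 0.028]
tcp_rot: [-0.001, 3.141, 0.001]
wrist_force: [-0.4, -0.0, 0.8]
width: 0.467
grip_force: 0.0
```

Call:
step_arm --commands '[{"fingers":0,"dx":0,"dy":0,"dz":0,"roll":0},{"fingers":0,"dx":0,"dy":0,"dz":-0.05,"roll":0},{"fingers":0,"dx":0,"dy":0,"dz":-0.095,"roll":0},{"fingers":0,"dx":-0.02,"dy":-0.055,"dz":-0.095,"roll":0},{"fingers":0,"dx":-0.04,"dy":-0.11,"dz":-0.095,"roll":0},{"fingers":0,"dx":-0.0625,"dy":-0.165,"dz":-0.095,"roll":0},{"fingers":0,"dx":-0.0625,"dy":-0.196,"dz":-0.095,"roll":0},{"fingers":0,"dx":-0.0625,"dy":-0.196,"dz":-0.095,"roll":0}]'

```text
time: 22.62
tool_pos: [0.6438, 0.0649, 0.1244]
tcp_rot: [0.005, 3.138, -0.0]
wrist_force: [0.3, 0.3, -0.5]
width: 0.502
grip_force: 0.0
```

Call:
step_arm --commands '[{"fingers":0,"dx":0,"dy":0,"dz":0.06,"roll":0},{"fingers":0,"dx":0,"dy":0,"dz":0.112,"roll":0},{"fingers":0,"dx":0,"dy":0,"dz":0.112,"roll":0},{"fingers":1,"dx":0,"dy":0,"dz":0.112,"roll":0},{"fingers":1,"dx":0,"dy":0,"dz":0.112,"roll":0},{"fingers":1,"dx":0,"dy":0,"dz":0.112,"roll":0},{"fingers":1,"dx":0,"dy":0,"dz":0.06,"roll":0},{"fingers":1,"dx":0,"dy":0,"dz":0,"roll":0}]'

```text
time: 23.62
tool_pos: [0.6411, 0.0675, 0.1223]
tcp_rot: [0.001, -3.139, 0.0]
wrist_force: [0.8, -0.4, -1.2]
width: 0.269
grip_force: 39.5
```

Call:
step_arm --commands '[{"fingers":1,"dx":0.01,"dy":0.055,"dz":0,"roll":0},{"fingers":1,"dx":0.01,"dy":0.115,"dz":0,"roll":0},{"fingers":1,"dx":0.01,"dy":0.175,"dz":0,"roll":0},{"fingers":1,"dx":0.01,"dy":0.235,"dz":0,"roll":0},{"fingers":1,"dx":0.01,"dy":0.265,"dz":0.04,"roll":0},{"fingers":1,"dx":0.01,"dy":0.265,"dz":0.09,"roll":0},{"fingers":1,"dx":0.01,"dy":0.265,"dz":0.095,"roll":0},{"fingers":0,"dx":0.01,"dy":0.265,"dz":0.095,"roll":0}]'

```text
time: 24.62
tool_pos: [0.6325, 0.3324, 0.0279]
tcp_rot: [-0.0, 3.141, 0.0]
wrist_force: [0.3, -0.6, -0.2]
width: 0.47
grip_force: 0.0
```

Call:
step_arm --commands '[{"fingers":0,"dx":0,"dy":0,"dz":0,"roll":0},{"fingers":0,"dx":0,"dy":0,"dz":-0.06,"roll":0},{"fingers":0,"dx":0,"dy":-0.02,"dz":-0.095,"roll":0},{"fingers":0,"dx":0,"dy":-0.08,"dz":-0.095,"roll":0},{"fingers":0,"dx":0.0165,"dy":-0.14,"dz":-0.095,"roll":0},{"fingers":0,"dx":0.0165,"dy":-0.2,"dz":-0.095,"roll":0},{"fingers":0,"dx":0.0165,"dy":-0.26,"dz":-0.095,"roll":0},{"fingers":0,"dx":0.0165,"dy":-0.32,"dz":-0.095,"roll":0}]'

```text
time: 25.62
tool_pos: [0.6172, 0.0101, 0.1252]
tcp_rot: [-0.0, 3.136, -0.0]
wrist_force: [0.6, -0.1, -0.6]
width: 0.502
grip_force: 0.0
```

Call:
step_arm --commands '[{"fingers":0,"dx":0,"dy":-0.0275,"dz":0,"roll":0},{"fingers":0,"dx":0,"dy":-0.0275,"dz":0.06,"roll":0},{"fingers":0,"dx":0,"dy":-0.0275,"dz":0.112,"roll":0},{"fingers":0,"dx":0,"dy":-0.0275,"dz":0.112,"roll":0},{"fingers":1,"dx":0,"dy":-0.0275,"dz":0.112,"roll":0},{"fingers":1,"dx":0,"dy":-0.0275,"dz":0.112,"roll":0},{"fingers":1,"dx":0,"dy":-0.0275,"dz":0.112,"roll":0},{"fingers":1,"dx":0,"dy":-0.0275,"dz":0.05,"roll":0}]'

```text
time: 26.62
tool_pos: [0.6112, -0.0145, 0.0679]
tcp_rot: [0.002, -3.131, -0.001]
wrist_force: [0.6, -0.3, -1.2]
width: 0.271
grip_force: 39.6
```

Call:
step_arm --commands '[{"fingers":1,"dx":0,"dy":0,"dz":-0.05,"roll":0},{"fingers":1,"dx":0.02,"dy":0.06,"dz":-0.05,"roll":0},{"fingers":1,"dx":0.03,"dy":0.12,"dz":-0.05,"roll":0},{"fingers":1,"dx":0.03,"dy":0.18,"dz":-0.05,"roll":0},{"fingers":1,"dx":0.03,"dy":0.24,"dz":-0.05,"roll":0},{"fingers":1,"dx":0.03,"dy":0.3,"dz":-0.05,"roll":0},{"fingers":1,"dx":0.03,"dy":0.3475,"dz":-0.02,"roll":0},{"fingers":1,"dx":0.03,"dy":0.3475,"dz":0.04,"roll":0}]'

```text
time: 27.62
tool_pos: [0.5892, 0.339, 0.0362]
tcp_rot: [-0.008, 3.131, 0.01]
wrist_force: [1.2, -1.1, -1.8]
width: 0.266
grip_force: 39.6
```

Call:
step_arm --commands '[{"fingers":1,"dx":0,"dy":0,"dz":0.005,"roll":0},{"fingers":0,"dx":0,"dy":0,"dz":0.005,"roll":0},{"fingers":0,"dx":0,"dy":0,"dz":0.005,"roll":0},{"fingers":0,"dx":0,"dy":0,"dz":-0.05,"roll":0},{"fingers":0,"dx":0,"dy":-0.03,"dz":-0.09,"roll":0},{"fingers":0,"dx":0,"dy":-0.09,"dz":-0.09,"roll":0},{"fingers":0,"dx":0,"dy":-0.15,"dz":-0.09,"roll":0},{"fingers":0,"dx":-0.004,"dy":-0.21,"dz":-0.09,"roll":0}]'

```text
time: 28.62
tool_pos: [0.5912, 0.1206, 0.1255]
tcp_rot: [-0.001, 3.136, 0.001]
wrist_force: [0.8, -0.5, 0.4]
width: 0.5
grip_force: 0.0
```

Call:
step_arm --commands '[{"fingers":0,"dx":0,"dy":-0.06,"dz":0,"roll":0},{"fingers":0,"dx":0,"dy":-0.12,"dz":0,"roll":0},{"fingers":0,"dx":0,"dy":-0.17,"dz":0,"roll":0},{"fingers":0,"dx":0,"dy":-0.196,"dz":0,"roll":0},{"fingers":0,"dx":0,"dy":-0.196,"dz":0.03,"roll":0},{"fingers":0,"dx":0,"dy":-0.196,"dz":0.08,"roll":0},{"fingers":0,"dx":0,"dy":-0.196,"dz":0.112,"roll":0},{"fingers":0,"dx":0,"dy":-0.196,"dz":0.112,"roll":0}]'

```text
time: 29.62
tool_pos: [0.5884, -0.0739, 0.0093]
tcp_rot: [-0.001, -3.139, -0.001]
wrist_force: [0.0, -0.6, -0.2]
width: 0.501
grip_force: 0.0
```

Call:
step_arm --commands '[{"fingers":1,"dx":0,"dy":0,"dz":0,"roll":0},{"fingers":1,"dx":0,"dy":0,"dz":0,"roll":0},{"fingers":1,"dx":0,"dy":0,"dz":0,"roll":0},{"fingers":1,"dx":0,"dy":0,"dz":-0.06,"roll":0},{"fingers":1,"dx":0,"dy":0.01,"dz":-0.112,"roll":0},{"fingers":1,"dx":0,"dy":0.07,"dz":-0.112,"roll":0},{"fingers":1,"dx":0,"dy":0.13,"dz":-0.112,"roll":0},{"fingers":1,"dx":-0.01,"dy":0.19,"dz":-0.112,"roll":0}]'

```text
time: 30.62
tool_pos: [0.5996, 0.1182, 0.1232]
tcp_rot: [-0.0, 3.14, 0.0]
wrist_force: [2.2, -0.7, -0.6]
width: 0.273
grip_force: 39.6
```

Call:
step_arm --commands '[{"fingers":1,"dx":0,"dy":0.06,"dz":0,"roll":0},{"fingers":1,"dx":0,"dy":0.12,"dz":0,"roll":0},{"fingers":1,"dx":-0.01,"dy":0.175,"dz":0,"roll":0},{"fingers":1,"dx":-0.01,"dy":0.178,"dz":0.04,"roll":0},{"fingers":1,"dx":-0.01,"dy":0.178,"dz":0.075,"roll":0},{"fingers":1,"dx":-0.01,"dy":0.178,"dz":0.075,"roll":0},{"fingers":0,"dx":-0.01,"dy":0.178,"dz":0.075,"roll":0},{"fingers":0,"dx":-0.01,"dy":0.178,"dz":0.075,"roll":0}]'

```text
time: 31.62
tool_pos: [0.6115, 0.2951, 0.0497]
tcp_rot: [-0.001, 3.137, 0.003]
wrist_force: [0.5, -0.5, -1.0]
width: 0.501
grip_force: 0.0
```

Call:
step_arm --commands '[{"fingers":0,"dx":0,"dy":0,"dz":-0.06,"roll":0},{"fingers":1,"dx":0,"dy":0,"dz":-0.12,"roll":0},{"fingers":1,"dx":0.04,"dy":-0.05,"dz":-0.12,"roll":0},{"fingers":1,"dx":0.08,"dy":-0.1,"dz":-0.12,"roll":0},{"fingers":1,"dx":0.12,"dy":-0.15,"dz":-0.12,"roll":0},{"fingers":1,"dx":0.15,"dy":-0.2,"dz":-0.12,"roll":0},{"fingers":1,"dx":0.18,"dy":-0.25,"dz":-0.12,"roll":0},{"fingers":1,"dx":0.18,"dy":-0.31,"dz":-0.12,"roll":0}]'

```text
time: 32.62
tool_pos: [0.4285, -0.0167, 0.1685]
tcp_rot: [-0.003, 3.138, -0.0]
wrist_force: [1.1, -0.8, -0.4]
width: -0.001
grip_force: 0.0
```

Run:
```python
from h import *
go()
i,d=read_camera("top");cv2.imwrite("pics/top9.png",cv2.resize(i[170:340,120:500],None,fx=2.1,fy=2.1,interpolation=cv2.INTER_CUBIC));C=cloud("top",d)
for u,v in((473,257),(457,314)): print(C[v-2:v+3,u-2:u+3].reshape(-1,3)[np.argmax(C[v-2:v+3,u-2:u+3,2])])
```

```text
t 32.6 pos [ 0.4285 -0.0167  0.1685] yaw 0.002 w -0.001 F [ 1.1 -0.8 -0.4] q [-0.1  -0.17  2.18  0.    1.13 -1.67]
[ 0.51681832 -0.34431898  0.03069336]
[ 0.38015744 -0.30048658  0.03812696]
```

View pics/top9.png

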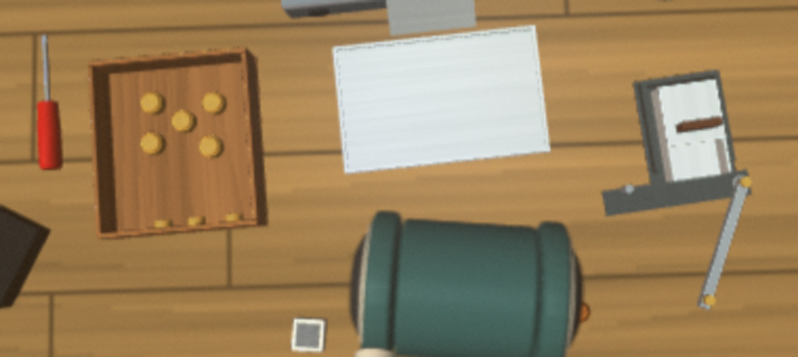

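The tray is empty, and all five castings and three studs are in the tote. The tin is in its holder. Now the keeper.

Run:
```python
from h import *
pin=np.array([.5136,-.3484])
def c(a,extra=0):
    a=np.radians(a);t=np.array([np.sin(a),-np.cos(a)]);o=11*abs(t[0])+14*abs(t[1])+6
    return pin+.115*np.array([np.cos(a),np.sin(a)])-t*(o/1000+extra)
W=[(*c(160.3,.02),.12,0),(*c(160.3,.02),.01,0)]+[(*c(a),.01,0) for a in (155,145,135,125,115,106,100,96.8)]+[(*c(96.8,-.005),.01,0)]
for w in W: print(np.round(w,4))
go(*W)
```

```text
[ 0.3909 -0.35    0.12    0.    ]
[ 0.3909 -0.35    0.01    0.    ]
[ 0.3995 -0.3209  0.01    0.    ]
[ 0.4058 -0.3019  0.01    0.    ]
[ 0.4155 -0.2838  0.01    0.    ]
[ 0.4288 -0.2674  0.01    0.    ]
[ 0.4452 -0.2534  0.01    0.    ]
[ 0.4623 -0.2435  0.01    0.    ]
[ 0.4747 -0.2385  0.01    0.    ]
[ 0.4815 -0.2364  0.01    0.    ]
[ 0.4865 -0.2358  0.01    0.    ]
t 32.7 pos [ 0.4294 -0.0238  0.169 ] yaw -0.002 w 0.000 F [ 0.8 -5.2 -0.8] q [-0.11 -0.17  2.17 -0.01  1.13 -1.67]
dx 0.038 dy -0.326 dz 0.051 roll -0.1
dx 0.039 dy -0.325 dz 0.161 roll -0.1
dx 0.030 dy -0.296 dz 0.161 roll -0.1
dx 0.024 dy -0.277 dz 0.161 roll -0.1
dx 0.014 dy -0.259 dz 0.160 roll -0.1
dx 0.001 dy -0.243 dz 0.160 roll -0.1
dx -0.015 dy -0.229 dz 0.160 roll -0.1
dx -0.033 dy -0.219 dz 0.160 roll -0.1
dx -0.045 dy -0.214 dz 0.160 roll -0.1
dx -0.052 dy -0.212 dz 0.161 roll -0.1
dx -0.057 dy -0.211 dz 0.161 roll -0.1
```

Call:
step_arm --commands '[{"fingers":1,"dx":0.02,"dy":-0.06,"dz":0.0,"roll":0},{"fingers":1,"dx":0.038,"dy":-0.12,"dz":0.0,"roll":0},{"fingers":1,"dx":0.038,"dy":-0.18,"dz":0.0,"roll":0},{"fingers":1,"dx":0.038,"dy":-0.24,"dz":0.0,"roll":0},{"fingers":1,"dx":0.038,"dy":-0.3,"dz":0.02,"roll":0},{"fingers":1,"dx":0.038,"dy":-0.335,"dz":0.05,"roll":0},{"fingers":1,"dx":0.038,"dy":-0.335,"dz":0.05,"roll":0},{"fingers":1,"dx":0.038,"dy":-0.335,"dz":0.05,"roll":0}]'

```text
time: 33.67
tool_pos: [0.3924, -0.3508, 0.1179]
tcp_rot: [-0.0, 3.14, -0.001]
wrist_force: [0.4, 0.6, 0.0]
width: 0.004
grip_force: 0.0
```

```bash
python3 -c "
from h import *
go((.391,-.35,.01,0))
i,d=read_camera('wrist');C=cloud('wrist',d);cv2.imwrite('pics/w10.png',i)
m=(C[...,2]>.026)&(C[...,2]<.042)&(C[...,1]>-.36)&(C[...,1]<-.25)&(C[...,0]<.45)&(C[...,0]>.33);q=C[m];print(m.sum(),q.mean(0) if m.sum() else '')
"
```

```text
t 33.7 pos [ 0.3924 -0.3508  0.1179] yaw 0.000 w 0.004 F [0.4 0.6 0. ] q [-0.78  0.08  2.04  0.    1.02 -2.35]
dx 0.002 dy 0.001 dz 0.108 roll 0.0
304 [ 0.38239713 -0.29804241  0.03225045]
```

Call:
step_arm --commands '[{"fingers":1,"dx":0,"dy":0,"dz":0.05,"roll":0},{"fingers":1,"dx":0,"dy":0,"dz":0.108,"roll":0},{"fingers":1,"dx":0,"dy":0,"dz":0.108,"roll":0},{"fingers":1,"dx":-0.008,"dy":0.029,"dz":0.108,"roll":0},{"fingers":1,"dx":-0.015,"dy":0.048,"dz":0.108,"roll":0},{"fingers":1,"dx":-0.024,"dy":0.066,"dz":0.108,"roll":0},{"fingers":1,"dx":-0.038,"dy":0.083,"dz":0.108,"roll":0},{"fingers":1,"dx":-0.054,"dy":0.097,"dz":0.108,"roll":0}]'

```text
time: 34.72
tool_pos: [0.4479, -0.2533, 0.0114]
tcp_rot: [-0.003, 3.138, -0.004]
wrist_force: [-0.1, -0.6, -0.3]
width: 0.0
grip_force: 0.4
```

Call:
step_arm --commands '[{"fingers":1,"dx":-0.01,"dy":0.006,"dz":0,"roll":0},{"fingers":1,"dx":-0.02,"dy":0.01,"dz":0,"roll":0},{"fingers":1,"dx":-0.03,"dy":0.0145,"dz":0,"roll":0},{"fingers":1,"dx":-0.036,"dy":0.016,"dz":0,"roll":0},{"fingers":1,"dx":-0.039,"dy":0.017,"dz":0,"roll":0},{"fingers":1,"dx":-0.041,"dy":0.017,"dz":0,"roll":0},{"fingers":1,"dx":-0.041,"dy":0.017,"dz":0,"roll":0}]'

```text
time: 35.6
tool_pos: [0.4837, -0.2367, 0.0082]
tcp_rot: [0.002, -3.135, -0.001]
wrist_force: [-9.3, -3.0, 6.8]
width: -0.002
grip_force: 4.7
```

```bash
python3 -c "
from h import *
go()
i,d=read_camera('wrist');j,_=read_camera('scene')
cv2.imwrite('pics/s11.png',np.hstack([cv2.resize(i,(400,300)),cv2.resize(j[180:280,150:283],(400,300))]))
"
```

```text
t 35.6 pos [ 0.4837 -0.2367  0.0082] yaw 0.001 w -0.002 F [-9.3 -3.   6.8] q [-0.5   0.26  2.07 -0.    0.82 -2.07]
```

View pics/s11.png

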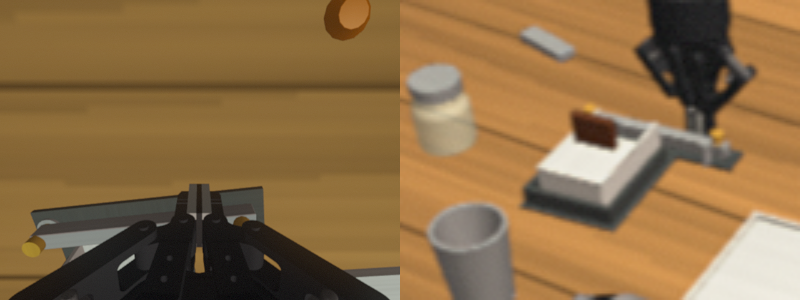

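The bar lies across the mouth and a 9 N reaction shows it's against its stop. Back off, rise and verify.

Call:
step_arm --commands '[{"fingers":1,"dx":0.02,"dy":0,"dz":0,"roll":0},{"fingers":1,"dx":0.04,"dy":0,"dz":-0.01,"roll":0},{"fingers":1,"dx":0.04,"dy":0.0,"dz":-0.06,"roll":0},{"fingers":1,"dx":0.04,"dy":0.0,"dz":-0.12,"roll":0},{"fingers":1,"dx":0.03,"dy":0.05,"dz":-0.17,"roll":0},{"fingers":1,"dx":0.03,"dy":0.1,"dz":-0.17,"roll":0},{"fingers":1,"dx":0.03,"dy":0.15,"dz":-0.17,"roll":0},{"fingers":1,"dx":0.03,"dy":0.15,"dz":-0.17,"roll":0}]'

```text
time: 36.7
tool_pos: [0.4565, -0.084, 0.1787]
tcp_rot: [-0.008, 3.141, 0.001]
wrist_force: [-0.1, -0.2, 0.5]
width: 0.001
grip_force: 0.0
```

```bash
python3 -c "
from h import *
go()
i,d=read_camera('top');C=cloud('top',d)
cv2.imwrite('pics/top12.png',cv2.resize(i[180:300,395:515],None,fx=4.5,fy=4.5,interpolation=cv2.INTER_CUBIC))
m=(C[...,2]>.027)&(C[...,2]<.04)&(C[...,0]>.46)&(C[...,0]<.525)&(C[...,1]<-.17)&(C[...,1]>-.37)
n,l,st,ce=cv2.connectedComponentsWithStats(m.astype(np.uint8))
for k in range(1,n): print(st[k,4],C[l==k].mean(0).round(4))
"
```

```text
t 36.7 pos [ 0.4565 -0.084   0.1787] yaw 0.005 w 0.001 F [-0.1 -0.2  0.5] q [-0.24 -0.1   2.1   0.    1.15 -1.81]
5 [ 0.5228 -0.2648  0.0355]
18 [ 0.5139 -0.3493  0.0286]
1 [ 0.5155 -0.3166  0.0281]
```

View pics/top12.png

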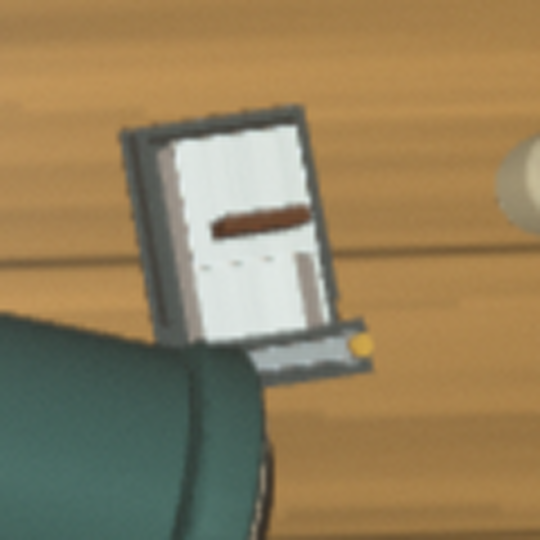

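Call:
step_arm --commands '[{"fingers":1,"dx":0,"dy":0.06,"dz":0,"roll":0},{"fingers":1,"dx":0,"dy":0.12,"dz":0,"roll":0},{"fingers":1,"dx":0,"dy":0.18,"dz":0,"roll":0},{"fingers":1,"dx":0,"dy":0.24,"dz":0,"roll":0},{"fingers":1,"dx":0,"dy":0.24,"dz":0,"roll":0},{"fingers":1,"dx":0,"dy":0.24,"dz":0,"roll":0}]'

```text
time: 37.5
tool_pos: [0.4568, 0.1523, 0.1782]
tcp_rot: [0.001, -3.141, 0.002]
wrist_force: [0.3, 0.0, 0.4]
width: 0.0
grip_force: 0.0
```

```bash
python3 -c "
from h import *
i,d=read_camera('top');C=cloud('top',d)
hsv=cv2.cvtColor(i,cv2.COLOR_BGR2HSV);print(hsv[256,474])
m=(hsv[...,1]>110)&(abs(hsv[...,0].astype(int)-21)<8)&(C[...,2]>.022)&(C[...,2]<.045)&(C[...,0]>.45)&(C[...,0]<.54)&(C[...,1]<-.17)&(C[...,1]>-.37)
n,l,st,ce=cv2.connectedComponentsWithStats(m.astype(np.uint8))
P=[C[l==k].mean(0) for k in range(1,n) if st[k,4]>3];print(np.round(P,4))
m=(C[...,2]>.067)&(C[...,2]<.078)&(np.hypot(C[...,0]-.575,C[...,1]+.289)<.04);q=C[m];print(m.sum(),q.mean(0))
"
```

```text
[ 21 160 198]
[[ 0.5145 -0.35    0.0272]
 [ 0.4975 -0.21    0.033 ]]
90 [ 0.57730874 -0.29010443  0.07391183]
```

The bar stands at about 97°, which matches closed.

```bash
python3 -c "
from workcell import *
print(finish_job())"
```

```text
the job is handed in; nothing more can be done
None
```

The job is handed in at about 38 s (no verdict came back): all five castings and all three studs are in the tote, the tin was shaken empty and set home in its holder, and the keeper bar is at its stop.

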